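# Lay out harmonium reed blocks and the pitch pipe on their matching pads

### The arm

A 6-joint arm with a two-finger parallel gripper is mounted at the origin on the work surface. World frame = base frame: x ahead of the robot, y to its left, z up, the work surface at z = 0. Lengths are in m, angles in rad, forces in N, time in s.
With the tool pointing down it reaches from about 0.275 to 0.85 m from the base axis. Payload 19 kg.
Tool frame: the origin (TCP) lies midway between the tips of the shut fingers; the grasp point (between the pads) lies 19 mm behind it; z points along the fingers, y is the direction in which the jaws open and shut (so a half turn about z gives the same grasp; the last joint's range is limited). The gripper opens to 85 mm and grips with 20 to 120 N. Pads are 22 mm wide; open, the fingers measure 114 mm over their backs; the gripper's body (76 mm by 85 mm) begins 54 mm behind the grasp point. The pads swing forward as they close: fully open they stand 13 mm farther back than shut.
Start: joints at [-0.134, 0.15, 1.437, -0, 1.554, -0.134], TCP at [0.575, -0, 0.231] pointing down, gripper open.
Joint ranges: [-2.8, 2.8], [-0.68, 2.1], [0.12, 2.68], [-1.39, 4.53], [0.16, 2.79], [-2.81, 2.81]. Speed limits (rad/s): [1.89, 1.89, 2.22, 3.01, 3.01, 3.01].

### API

Orientations are given as a unit quaternion [w, x, y, z].
In Python, from rig import robot gives the robot as it stands. The module is installed in compiled form; this text tells all that it offers.
- The arm moves only by the shell command python3 -m crank 'ROWS' [FORCE]. ROWS is JSON, a list of rows, each a list of 5 numbers: the shift along the tool's x, y, z in mm, then the turn about the tool's z in rad, then the closure in counts, from 0 (fully open) to 255 (shut). In form: [[x, y, z, spin, gripper], ...]. A call has 1 to 8 rows; each row is the pose to reach, as a shift and turn from the pose commanded when the call began, along the tool's axes at that moment; what a row does not reach only later rows make up. A row lasts 1/8 s, in which the tool goes at most 62.5 mm and 10.7 degrees, less where a joint would pass 70% of its speed; a pose out of reach is approached as far as the arm can. A call with a gripper value outside its range is refused whole. The fingers move at their own pace and stop on an object; FORCE is the grip in N (left out, the last holds). Time passes only in rows, so rows that repeat a pose let the fingers close. It gives the time, the measured TCP pose, the force and the opening at its end, in the units of the state.
- robot.observe(): the state, without advancing time (a new reading comes with each control period).
- robot.capture(name): name is "scene" or "side" or "wrist"; returns the picture (480x640x3 uint8, red, green, blue); there is no depth.
- robot.calibration(name): a dict with "K" (3x3 intrinsics, pixels), "xyz" and "attitude" of the camera in the world. Camera axes: x right, y down, z forward; pixel columns grow to the right and rows downward; lengths in m; the calibration is good to about 2 mm. A picture is of the moment at which its call begins: read the wrist's pose just before it. calibration takes no time and is no camera call; for the wrist camera it gives the pose at the moment of the call.
- robot.sign_off(): hands the job in, once; it reports no verdict.
The state is a dict: "t": time; "joint_pos": joint angles; "qvel": joint speeds; "effort": joint torques, N m; "position": TCP position; "eef_rot": TCP orientation; "contact_force": force on the tool from outside, world axes, zero at the start; "torque": the same for the moment, N m; "finger_gap": finger opening in m.
Only numpy, scipy, OpenCV 4.12 (cv2) and the standard library are available. Lean on these libraries where they do the work, as an engineer would, in place of code of your own. Each camera call takes 0.05 s, during which the arm holds its last target.

### The job

Set out the parts for assembling the harmonium: put each of the three reed blocks on the felt pad of its own colour and length, reed plates up, centred on the outline and lying along it, and lift the yellow pitch pipe straight out of its curing block and stand it upright, mouth up, in the middle of the round yellow pad. Set each part down gently, do not drop it, and leave the glue brush and the glue jar alone.

Things in the scene. Friction and masses are not known exactly. Their poses are not given: they have to be found in the camera images.
- bass_mid (a point): Reed block, loose: wooden bar 110 mm long (its x), 28 mm wide (its y), 32 mm high (its z, up), about 121 g, brass reed plates on top and red felt at both ends. Lies on the bench. The point is its centre, 16 mm above its underside. Plain to grip across its 28 mm width.
- pad_bass_top (a point): Flat red felt pad fixed to the bench, 134 mm long (its x) by 52 mm wide (its y), 4 mm thick, with the dark outline of the 110 x 28 mm reed block in its middle. The point is the centre of its upper face, 4 mm above the bench.
- tenor_mid (a point): Reed block, loose: wooden bar 85 mm long (its x), 28 mm wide (its y), 32 mm high (its z, up), about 94 g, brass reed plates on top and green felt at both ends. Lies on the bench. The point is its centre, 16 mm above its underside. Plain to grip across its 28 mm width.
- pad_tenor_top (a point): Flat green felt pad fixed to the bench, 109 mm long (its x) by 52 mm wide (its y), 4 mm thick, with the dark outline of the 85 x 28 mm reed block in its middle. The point is the centre of its upper face, 4 mm above the bench.
- treble_mid (a point): Reed block, loose: wooden bar 60 mm long (its x), 28 mm wide (its y), 32 mm high (its z, up), about 66 g, brass reed plates on top and blue felt at both ends. Lies on the bench. The point is its centre, 16 mm above its underside. Plain to grip across its 28 mm width.
- pad_treble_top (a point): Flat blue felt pad fixed to the bench, 84 mm long (its x) by 52 mm wide (its y), 4 mm thick, with the dark outline of the 60 x 28 mm reed block in its middle. The point is the centre of its upper face, 4 mm above the bench.
- pipe_mid (a point): Loose round wooden pitch pipe, 28 mm across, 110 mm tall, 60 g, yellow upper end with dark mouth hole. Stands upright in a snug well (31 mm wide, 65 mm deep, floor 10 mm above the bench) in a fixed brown block 72 x 72 x 75 mm high; 45 mm stick out. Comes out only straight up, by 65 mm or more. The point is its centre, half-way up (65 mm above the bench at the start); z, its axis, points up.
- pad_pipe_top (a point): Flat round yellow felt pad fixed to the bench, 56 mm in diameter, 4 mm thick, with a dark circle of the pipe's size in its middle. The point is the centre of its upper face, 4 mm above the bench.
- brush_mid (a point): Bystander: flat glue brush lying loose at the right of the work, orange handle, about 185 mm long, 50 mm wide, 16 mm high. Point near its middle. Leave it alone.
- glue_mid (a point): Bystander: amber glue jar with white cap, 60 mm in diameter, 75 mm high, standing loose at the left of the work. Point half-way up. Leave it alone.
There are look-alikes about, which are no part of the job. There is more than one size of the part that bears pad_treble_top; the job needs the smallest.

How it is judged:
At the end, for the whole second after the job is handed in: Each reed block rests upright, released, on the pad of its colour: centre within 14 mm of the pad's centre, length within 0.25 rad of the pad's; the pipe stands upright (within 0.1 rad), yellow end up, at rest on the round yellow pad within 14 mm of its centre (horizontal distance between bass_mid and pad_bass_top below 0.014 m and angle between the x axis of bass_mid and the x axis of pad_bass_top, either way round below 0.25 rad and angle between each of bass_mid, tenor_mid, treble_mid, pipe_mid's own z axis and vertical below 0.1 rad and z of bass_mid in the frame of pad_bass_top between 0.012 and 0.02 m and linear speed of each of bass, tenor, treble, pipe below 0.02 m/s and horizontal distance between tenor_mid and pad_tenor_top below 0.014 m and angle between the x axis of tenor_mid and the x axis of pad_tenor_top, either way round below 0.25 rad and z of tenor_mid in the frame of pad_tenor_top between 0.012 and 0.02 m and horizontal distance between treble_mid and pad_treble_top below 0.014 m and angle between the x axis of treble_mid and the x axis of pad_treble_top, either way round below 0.25 rad and z of treble_mid in the frame of pad_treble_top between 0.012 and 0.02 m and horizontal distance between pipe_mid and pad_pipe_top below 0.014 m and z of pipe_mid in the frame of pad_pipe_top between 0.05 and 0.06 m); the robot touches nothing.
It fails at once if a part is dropped onto its pad (moving faster than 0.7 m/s less than 40 mm above it) ((horizontal distance between bass_mid and pad_bass_top below 0.06 m and z of bass_mid in the frame of pad_bass_top below 0.056 m and linear speed of bass above 0.7 m/s) or (horizontal distance between tenor_mid and pad_tenor_top below 0.06 m and z of tenor_mid in the frame of pad_tenor_top below 0.056 m and linear speed of tenor above 0.7 m/s) or (horizontal distance between treble_mid and pad_treble_top below 0.06 m and z of treble_mid in the frame of pad_treble_top below 0.056 m and linear speed of treble above 0.7 m/s) or (horizontal distance between pipe_mid and pad_pipe_top below 0.06 m and z of pipe_mid in the frame of pad_pipe_top below 0.095 m and linear speed of pipe above 0.7 m/s)).
It fails at once if the glue brush is disturbed (moved more than 20 mm) (distance of brush_mid from where it was at the start of the episode above 0.02 m).
It fails at once if the glue jar is disturbed (moved more than 20 mm) (distance of glue_mid from where it was at the start of the episode above 0.02 m).
It also fails if it takes over 112 s, if anything falls off the work surface, if the arm or the gripper's body presses on something with over 40 N, if the wrist force passes 120 N, or if a joint passes its speed limit or range.

## Working session

There is one attempt and no reset: what is moved stays moved. The work goes in short steps, Python scripts to look and compute and a shell command to move; the robot and the scene stay as the last step left them, time stands still between calls to the robot, and variables do not carry over. Pictures are saved under pics/ and viewed, and the job is handed in when it is done.

```bash
mkdir -p pics; python3 - <<'E'
from rig import robot
import cv2
o=robot.observe(); print(o)
for n in("scene","side","wrist"):
    c=robot.calibration(n); print(n,c)
    cv2.imwrite(f"pics/{n}0.png",robot.capture(n)[:,:,::-1])
E
```

```text
{'t': 0.0, 'joint_pos': array([-1.34018994e-01,  1.50997233e-01,  1.43798856e+00, -1.94777840e-05,
        1.55378619e+00, -1.33962666e-01]), 'qvel': array([-1.69414922e-04, -4.89119712e-04, -2.34546107e-03,  5.70086900e-04,
        8.02371798e-04,  7.91485312e-05]), 'effort': array([ 9.08163997e-05, -7.13061190e+01, -5.70858908e+01, -1.86872212e-04,
        9.14935896e-03,  2.21375326e-04]), 'position': array([ 5.74773297e-01, -6.49289895e-06,  2.30690198e-01]), 'eef_rot': array([-4.63014475e-04,  7.07126452e-01,  7.07086864e-01, -3.65259653e-04]), 'contact_force': array([0.00761815, 0.44437002, 0.59130755]), 'torque': array([0.03336729, 0.01451211, 0.00415295]), 'finger_gap': 0.0855022434930947}
scene {'K': array([[434.90195294,   0.        , 320.41611282],
       [  0.        , 434.90195294, 238.27590715],
       [  0.        ,   0.        ,   1.        ]]), 'xyz': array([0.95791862, 0.30398296, 1.02089615]), 'attitude': array([-0.13666423,  0.48718199,  0.83142934, -0.22956885])}
side {'K': array([[510.52831737,   0.        , 316.81588918],
       [  0.        , 510.52831737, 234.88438393],
       [  0.        ,   0.        ,   1.        ]]), 'xyz': array([ 0.090854  , -0.80897428,  0.91794177]), 'attitude': array([-0.38717538,  0.89967851, -0.18573026,  0.07860074])}
wrist {'K': array([[432.64012047,   0.        , 322.98708419],
       [  0.        , 432.64012047, 235.84531489],
       [  0.        ,   0.        ,   1.        ]]), 'xyz': array([0.57536258, 0.08296663, 0.37307112]), 'attitude': array([ 1.66632991e-01,  9.86018978e-01, -2.01893001e-05, -1.42360685e-04])}
```

View pics/scene0.png

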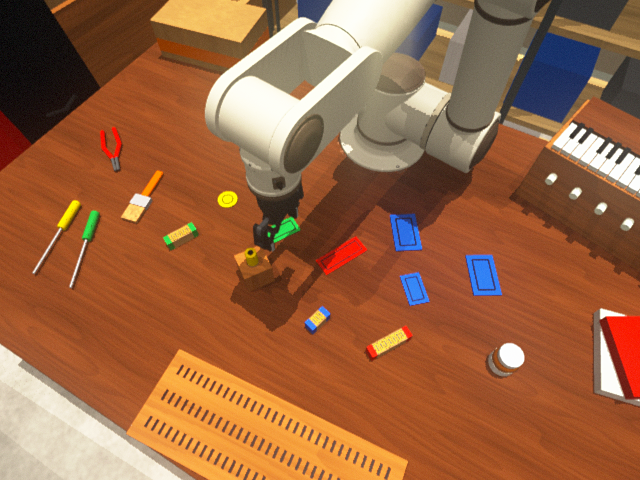

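View pics/side0.png

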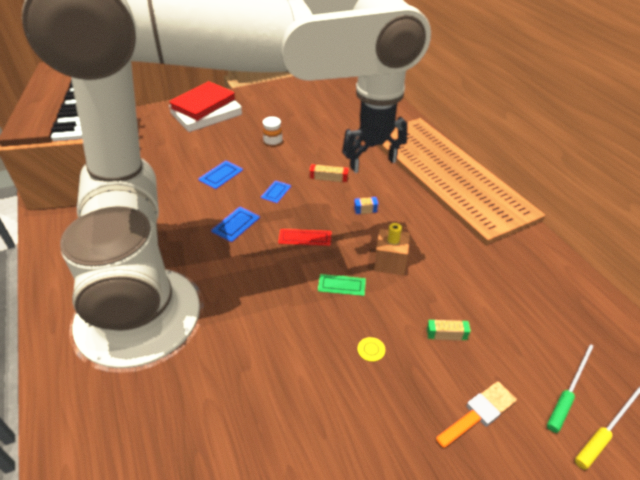

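View pics/wrist0.png

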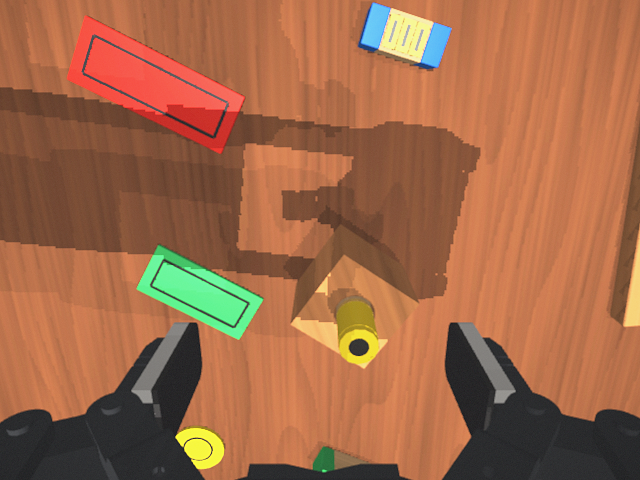

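```bash
cat > h.py <<'E'
import numpy as np,cv2
from scipy.spatial.transform import Rotation as Ro
def R(q): return Ro.from_quat([q[1],q[2],q[3],q[0]]).as_matrix()
def unproj(c,uv,z):
    uv=np.atleast_2d(np.array(uv,float)); d=np.c_[uv,np.ones(len(uv))]@np.linalg.inv(c["K"]).T@R(c["attitude"]).T
    p=c["xyz"]; return p+d*((z-p[2])/d[:,2:3])
def proj(c,P):
    q=(np.atleast_2d(P)-c["xyz"])@R(c["attitude"]); q=q@c["K"].T; return q[:,:2]/q[:,2:]
def rect(pts):
    (cx,cy),(w,h),a=cv2.minAreaRect((pts[:,:2]*1000).astype(np.float32))
    if w<h: w,h,a=h,w,a+90
    return np.round([cx,cy,w,h,(a+90)%180-90],1)
E
python3 - <<'E'
from h import *
from rig import robot
for n,boxes in(("scene",[(150,180,310,290),(300,200,440,370)]),("side",[(270,150,490,370)])):
    im=cv2.imread(f"pics/{n}0.png")
    for i,(a,b,c,d) in enumerate(boxes):
        s=800//max(c-a,(d-b)*4//3); cv2.imwrite(f"pics/c_{n}{i}.png",cv2.resize(im[b:d,a:c],None,fx=s,fy=s,interpolation=cv2.INTER_CUBIC)); print(n,i,s,a,b)
    hsv=cv2.cvtColor(im,cv2.COLOR_BGR2HSV)
    cal=robot.calibration(n)
    for col,(lo,hi) in dict(red=(0,4),green=(50,80),blue=(100,125),yel=(26,32)).items():
        m=cv2.inRange(hsv,(lo,170,90),(hi,255,255))
        for ct in cv2.findContours(m,cv2.RETR_EXTERNAL,cv2.CHAIN_APPROX_NONE)[0]:
            if cv2.contourArea(ct)>60:
                ct=ct[:,0]; P=unproj(cal,ct,.004); r=rect(P)
                if r[2]<160:print(n,col,ct.mean(0).round(),r)
E
```

```text
scene 0 5 150 180
scene 1 3 300 200
scene red [371. 352.] [637.7 264.3  31.   19.2  57.2]
scene red [341. 255.] [440.4  81.8 136.   55.8 -25.8]
scene red [111. 143.] [ 439.4 -735.5  131.2   58.6   53.2]
scene green [285. 230.] [447.7 -96.1  80.3  51.9 -30.3]
scene green [ 90. 225.] [ 697.  -568.5   91.9   24.5   27. ]
scene blue [414. 289.] [435.9 290.3  82.   50.2  41.1]
scene blue [483. 275.] [310.7 430.5 112.9  70.6  29.4]
scene blue [405. 232.] [289.8 202.2 114.   70.2  32.4]
scene yel [ 68. 213.] [ 699.5 -652.3   88.1   19.3   14.9]
scene yel [227. 199.] [ 439.4 -290.2   53.3   49.8  -60.6]
side 0 2 270 150
side red [305. 237.] [438.6  83.7 134.5  56.7 -26.8]
side green [560. 411.] [ 704.2 -553.8   92.5   18.8   28.5]
side green [344. 286.] [ 453.9 -104.1   98.3   40.7  -26.9]
side blue [235. 224.] [287.5 204.4 111.6  68.4  32.7]
side blue [276. 192.] [433.5 290.8  76.7  45.5  41.3]
side blue [220. 174.] [310.7 433.1 109.4  66.5  29.9]
side yel [595. 446.] [ 713.2 -631.8   90.5   20.5   16.6]
side yel [371. 349.] [ 436.9 -287.9   55.5   54.5  -23.4]
```

```bash
python3 - <<'E'
from h import *
from rig import robot
c=robot.calibration("wrist")
im=cv2.imread("pics/wrist0.png");hsv=cv2.cvtColor(im,cv2.COLOR_BGR2HSV)
for col,(lo,hi) in dict(red=(0,4),green=(50,80),blue=(100,125),yel=(26,32)).items():
    m=cv2.inRange(hsv,(lo,150,60),(hi,255,255))
    for ct in cv2.findContours(m,cv2.RETR_EXTERNAL,cv2.CHAIN_APPROX_NONE)[0]:
        if cv2.contourArea(ct)>200:
            ct=ct[:,0]; print(col,ct.mean(0).round(),rect(unproj(c,ct,.004)))
im=cv2.imread("pics/scene0.png")
A=cv2.resize(im[215:255,155:205],None,fx=8,fy=8,interpolation=2)   # tenor
B=cv2.resize(im[300:340,295:345],None,fx=8,fy=8,interpolation=2)
C=cv2.resize(im[320:365,360:417],None,fx=7,fy=7,interpolation=2)[:320,:400]
D=cv2.resize(im[240:280,230:280],None,fx=8,fy=8,interpolation=2)[:280]
top=np.hstack([A,B]); C2=np.zeros((320,400,3),np.uint8);C2[:C.shape[0],:C.shape[1]]=C
D2=np.zeros((320,400,3),np.uint8);D2[:280]=D
out=np.vstack([top,np.hstack([C2,D2])])[:600]
cv2.imwrite("pics/cs.png",out)
im=cv2.imread("pics/side0.png")
A=cv2.resize(im[310:350,420:478],None,fx=7,fy=7,interpolation=2)[:,:400]
B=cv2.resize(im[190:223,345:385],None,fx=10,fy=9,interpolation=2)[:280]
C=cv2.resize(im[158:188,303:353],None,fx=8,fy=8,interpolation=2)[:,:400]
D=cv2.resize(im[215:255,370:420],None,fx=8,fy=8,interpolation=2)
o=np.zeros((600,800,3),np.uint8)
o[:280,:400]=A[:280];o[:280,400:]=B;o[280:520,:400]=C;o[280:600,400:]=D
cv2.imwrite("pics/ds.png",o)
E
```

```text
red [153.  85.] [440.7  81.1 133.9  52.2 -26.7]
green [324. 461.] [ 575.3 -305.8   34.1   22.2  -90. ]
green [194. 294.] [ 458.3 -104.    85.6   28.3  -30.7]
green [206. 293.] [ 458.8 -103.1  107.8   51.8  -30.5]
blue [434.  47.] [662.7 111.2  33.8  16.8  66.9]
blue [374.  27.] [614.5 125.3  32.5  15.6  73.7]
yel [201. 446.] [ 444.7 -288.1   56.5   42.7  -66.5]
yel [359. 346.] [ 611.1 -161.9   38.1   37.8  -89.3]
```

View pics/cs.png

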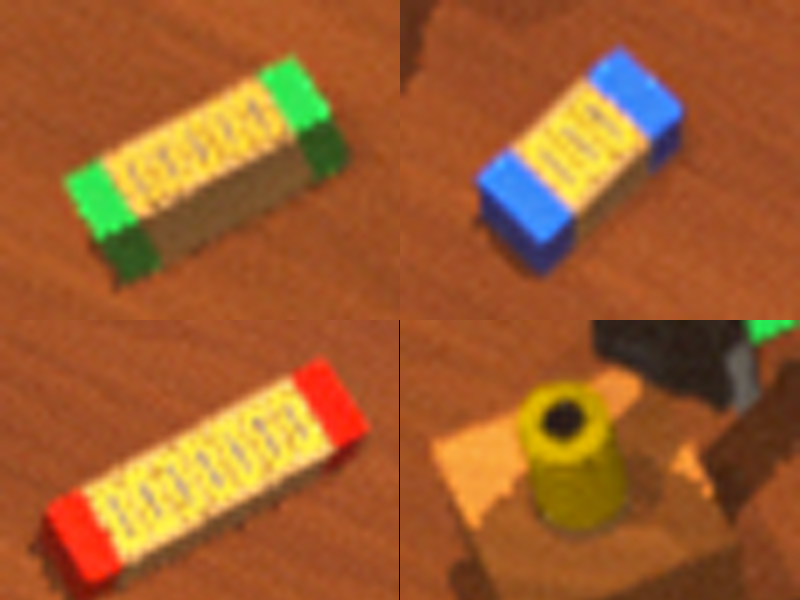

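View pics/ds.png

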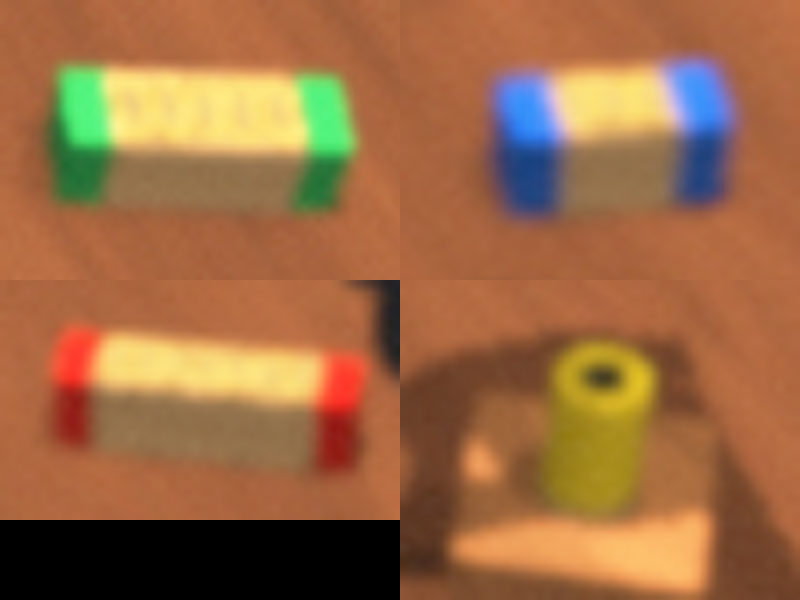

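```bash
python3 - <<'E'
from h import *
from rig import robot
S=dict(scene=dict(tenor=([155,215],8,8,[(63,180),(100,240),(330,118),(293,57)]),treble=([295,300],8,8,[(78,178),(143,240),(283,108),(218,47)]),bass=([360,320],7,7,[(43,188),(88,267),(370,107),(322,40)])),
side=dict(tenor=([420,310],7,7,[(60,68),(70,150),(355,150),(340,75)]),treble=([345,190],10,9,[(95,75),(108,145),(333,125),(318,62)]),bass=([303,158],8,8,[(65,48),(53,105),(360,130),(365,78)])))
for n in S:
    c=robot.calibration(n)
    for k,(o,fx,fy,p) in S[n].items():
        P=unproj(c,np.array(p)/[fx,fy]+o,.032)*1000; P=P[:,:2]
        L=(P[3]+P[2]-P[0]-P[1])/2; W=(P[1]+P[2]-P[0]-P[3])/2
        print(n,k,P.mean(0).round(1),np.hypot(*L).round(1),np.hypot(*W).round(1),np.degrees(np.arctan2(L[1],L[0])).round(1))
print(unproj(robot.calibration("scene"),[[250.6,252.9]],.12),unproj(robot.calibration("side"),[[395.5,226.9]],.12),unproj(robot.calibration("wrist"),[[359,347]],.12))
E
```

```text
scene tenor [ 608.5 -317.2] 83.8 28.7 154.3
scene treble [634.5 119.6] 58.7 27.4 164.0
scene bass [602.7 293.7] 110.6 28.1 147.4
side tenor [ 605.8 -318.7] 85.3 29.2 -24.3
side treble [633.8 119. ] 61.7 31.3 -16.2
side bass [601.6 292.2] 111.7 33.6 -32.2
[[ 0.60021457 -0.08162941  0.12      ]] [[ 0.59909285 -0.08223469  0.12      ]] [[ 0.59982816 -0.08519021  0.12      ]]
```

```bash
cat >> h.py <<'E'
def go(x,y,z,blockang=None,jaw=None):
    from rig import robot
    o=robot.observe(); M=R(o["eef_rot"]); p=o["position"]*1000
    d=M.T@(np.array([x,y,z])-p)
    a=np.degrees(np.arctan2(M[1,1],M[0,1]))
    s=None
    if blockang is not None: jaw=[blockang+90,blockang-90]
    if jaw is not None:
        s=[(round(np.radians((a-j+180)%360-180),3)) for j in np.atleast_1d(jaw)]
    print("t",o["t"],"p",p.round(1),"jaw",a.round(1),"shift",d.round(1),"spin",s,"j",o["joint_pos"].round(2),"gap",round(o["finger_gap"]*1000,1),"F",o["contact_force"].round(1))
E
python3 -m crank '[[-83,25,0,0,0],[-83,25,0,0,0],[-83,25,40,0,0],[-83,25,80,0,0],[-83,25,120,0,0],[-83,25,146,0,0],[-83,25,146,0,0],[-83,25,146,0,0]]' 40
python3 -c "
from h import *
go(599.7,-83,85)
from rig import robot
cv2.imwrite('pics/w1.png',robot.capture('wrist')[:,:,::-1])"
```

```text
t: 1.15
position: [0.6005, -0.0831, 0.0865]
eef_rot: [0.0, 0.707, 0.707, 0.0]
contact_force: [0.8, -0.3, 0.6]
finger_gap: 0.0854
t 1.15 p [600.5 -83.1  86.5] jaw -0.0 shift [ 0.1 -0.8  1.5] spin None j [-0.26  0.3   1.55  0.    1.29 -0.26] gap 85.4 F [ 0.8 -0.3  0.6]
```

View pics/w1.png

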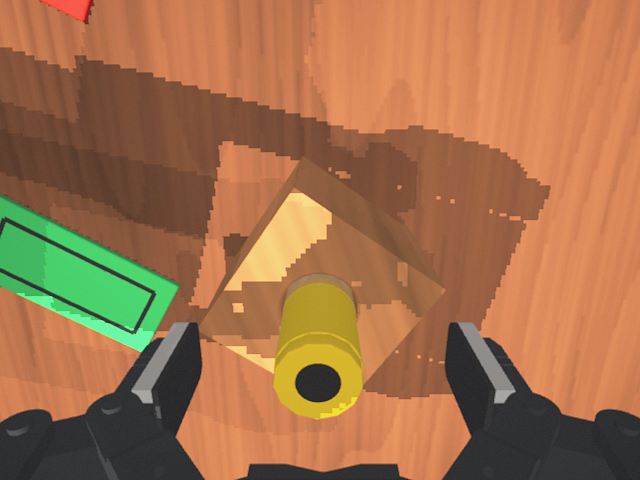

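The pipe's mouth is at (319,382), centred between the fingers (finger midline is about column 322). Closing.

```bash
python3 -c "
from h import *
from rig import robot
print(unproj(robot.calibration('wrist'),[[318.5,382.5]],.12))"
python3 -m crank '[[0,0,0,0,255],[0,0,0,0,255],[0,0,0,0,255],[0,0,0,0,255],[0,0,0,0,255],[0,0,0,0,255],[0,0,0,0,255],[0,0,0,0,255]]' 40
```

```text
[[ 0.59970478 -0.08511644  0.12      ]]
t: 2.2
position: [0.6, -0.0831, 0.0855]
eef_rot: [0.0, 0.707, 0.707, 0.0]
contact_force: [-1.7, 0.2, 5.1]
finger_gap: 0.0267
```

```bash

python3 -m crank '[[0,0,-12,0,255],[0,0,-28,0,255],[0,0,-44,0,255],[0,0,-60,0,255],[0,0,-76,0,255],[0,0,-92,0,255],[0,0,-105,0,255],[0,0,-105,0,255]]'
python3 -c "
from h import *
go(438.5,-287.5,190)
from rig import robot
cv2.imwrite('pics/w2.png',robot.capture('wrist')[:,:,::-1])
cv2.imwrite('pics/s2.png',robot.capture('scene')[:,:,::-1])"
```

```text
t: 3.2
position: [0.6003, -0.0831, 0.1913]
eef_rot: [0.001, 0.707, 0.707, 0.0]
contact_force: [1.1, 0.1, -1.2]
finger_gap: 0.0272
t 3.2 p [600.3 -83.1 191.3] jaw 0.0 shift [-204.4 -161.8    1.2] spin None j [-0.26  0.23  1.42 -0.    1.49 -0.26] gap 27.2 F [ 1.1  0.1 -1.2]
```

View pics/s2.png

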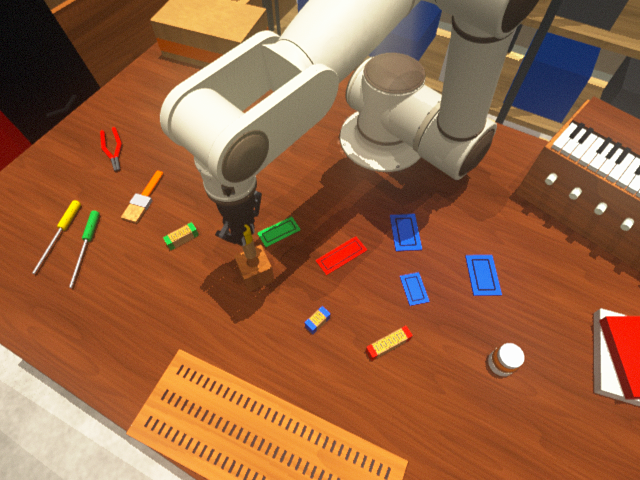

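View pics/w2.png

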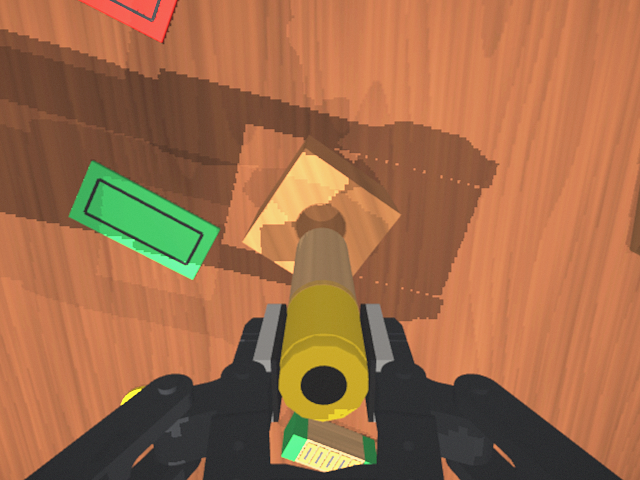

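The pipe is clear of the block and straight in the fingers. Carrying it to the yellow pad.

```bash

python3 -m crank '[[-30,-24,0,0,255],[-70,-56,0,0,255],[-112,-89,0,0,255],[-154,-122,0,0,255],[-190,-151,0,0,255],[-204,-162,0,0,255],[-204,-162,0,0,255],[-204,-162,0,0,255]]'
python3 -c "
from h import *
go(438.5,-287.5,81)
from rig import robot
cv2.imwrite('pics/w3.png',robot.capture('side')[:,:,::-1])"
```

```text
t: 4.3
position: [0.4385, -0.2863, 0.19]
eef_rot: [-0.0, 0.707, 0.707, 0.0]
contact_force: [0.6, 0.1, -0.5]
finger_gap: 0.0268
t 4.3 p [ 438.5 -286.3  190. ] jaw 0.0 shift [ -1.3   0.  109. ] spin None j [-0.73  0.06  1.62  0.    1.46 -0.73] gap 26.8 F [ 0.6  0.1 -0.5]
```

View pics/w3.png

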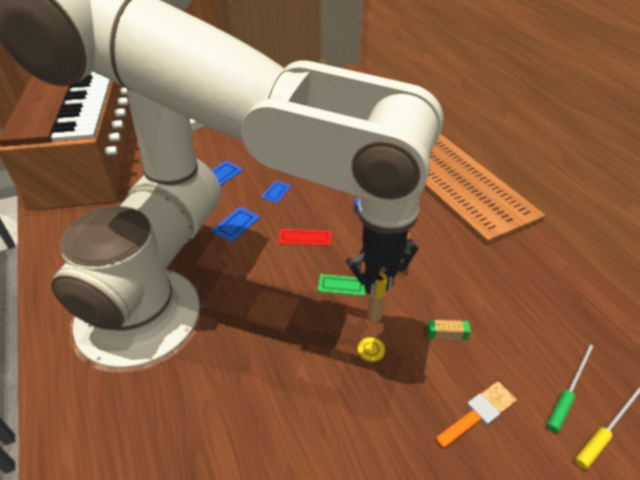

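```bash

python3 -m crank '[[-1,0,20,0,255],[-1,0,45,0,255],[-1,0,70,0,255],[-1,0,90,0,255],[-1,0,100,0,255],[-1,0,105,0,255],[-1,0,108,0,255],[-1,0,108,0,255]]'
python3 -m crank '[[0,0,0,0,255],[0,0,1,0,255],[0,0,1,0,255]]'
python3 -c "
from h import *
go(438.5,-287.5,81)
from rig import robot
c=robot.calibration('side');d=robot.capture('side')[:,:,::-1]
c2=robot.calibration('scene');e=robot.capture('scene')[:,:,::-1]
a=cv2.resize(d[250:390,310:440],None,fx=3,fy=3);b=cv2.resize(e[130:270,170:300],None,fx=3,fy=3)
cv2.imwrite('pics/w4.png',np.hstack([a,b]))"
```

```text
t: 5.35
position: [0.4381, -0.2881, 0.0826]
eef_rot: [0.0, 0.707, 0.707, -0.0]
contact_force: [-0.1, 0.2, 0.3]
finger_gap: 0.0271
t: 5.72
position: [0.4379, -0.288, 0.0813]
eef_rot: [-0.0, 0.707, 0.707, -0.0]
contact_force: [-0.1, -0.2, -0.4]
finger_gap: 0.027
t 5.725 p [ 437.9 -288.    81.3] jaw -0.0 shift [0.5 0.6 0.3] spin None j [-0.73  0.15  1.76 -0.    1.24 -0.73] gap 27.0 F [-0.1 -0.2 -0.4]
```

View pics/w4.png

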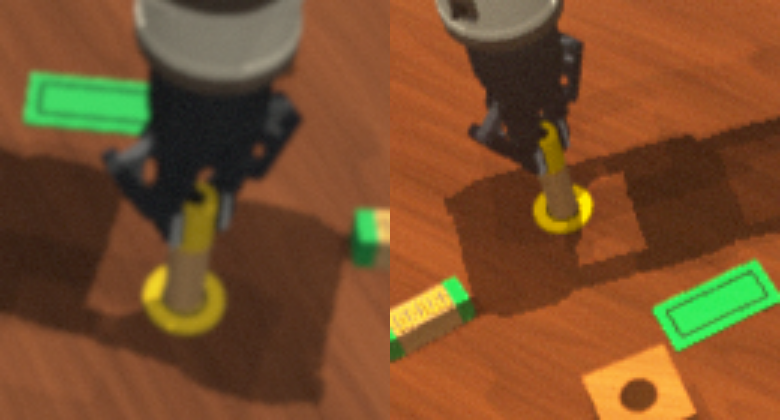

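Both views show the foot of the pipe centred on the pad. Feeling for contact before releasing.

```bash

python3 -m crank '[[0,0,0.7,0,255],[0,0,1.4,0,255],[0,0,1.4,0,255]]'
python3 -m crank '[[0,0,0.6,0,255],[0,0,0.6,0,255]]'
```

```text
t: 6.2
position: [0.4379, -0.288, 0.0798]
eef_rot: [-0.0, 0.707, 0.707, -0.0]
contact_force: [0.4, 0.6, -1.3]
finger_gap: 0.027
t: 6.45
position: [0.438, -0.2881, 0.0795]
eef_rot: [0.0, 0.707, 0.707, -0.0]
contact_force: [-1.6, 0.3, 3.5]
finger_gap: 0.0271
```

```bash

python3 -m crank '[[0,0,0,0,140],[0,0,0,0,120],[0,0,0,0,80],[0,0,0,0,40],[0,0,0,0,0],[0,0,0,0,0],[0,0,0,0,0],[0,0,0,0,0]]'
python3 -m crank '[[0,0,-20,0,0],[0,0,-50,0,0],[0,0,-100,0,0],[0,0,-120,0,0],[0,0,-120,0,0]]'
python3 -c "
from h import *
go(607,-318,120,blockang=-25.0)
from rig import robot
c=robot.calibration('wrist');d=robot.capture('wrist')[:,:,::-1]
cv2.imwrite('pics/w5.png',d)"
```

```text
t: 7.45
position: [0.438, -0.288, 0.0793]
eef_rot: [-0.0, 0.707, 0.707, -0.0]
contact_force: [-0.6, -0.8, -0.2]
finger_gap: 0.0855
t: 8.07
position: [0.4384, -0.2884, 0.2007]
eef_rot: [0.001, 0.707, 0.707, 0.0]
contact_force: [-0.5, -0.4, -0.2]
finger_gap: 0.0856
t 8.075 p [ 438.4 -288.4  200.7] jaw 0.0 shift [-29.5 168.4  81. ] spin [np.float64(-1.134), np.float64(2.007)] j [-0.73  0.06  1.6  -0.    1.48 -0.73] gap 85.6 F [-0.5 -0.4 -0.2]
```

View pics/w5.png

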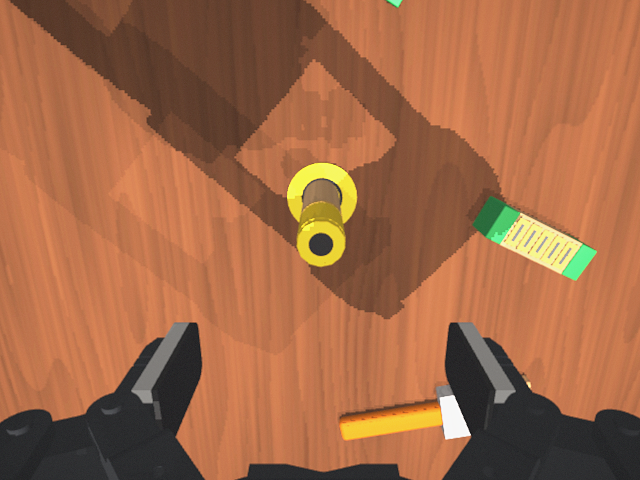

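```bash

python3 -c "
from h import *
from rig import robot
print(unproj(robot.calibration('scene'),[[122,218],[134,222],[148,207],[162,173],[135,197]],.01).round(3))"
python3 -m crank '[[-15,60,0,-0.18,0],[-29,120,0,-0.36,0],[-29,168,0,-0.54,0],[-29,168,0,-0.72,0],[-29,168,0,-0.9,0],[-29,168,0,-1.05,0],[-29,168,0,-1.134,0],[-29,168,0,-1.134,0]]'
python3 -c "
from h import *
go(607,-318,6,blockang=-25.0)
from rig import robot
c=robot.calibration('wrist');d=robot.capture('wrist')[:,:,::-1]
cv2.imwrite('pics/w6.png',d)"
```

```text
[[ 0.639 -0.503  0.01 ]
 [ 0.633 -0.465  0.01 ]
 [ 0.575 -0.465  0.01 ]
 [ 0.459 -0.511  0.01 ]
 [ 0.566 -0.521  0.01 ]]
t: 9.12
position: [0.6057, -0.3168, 0.1976]
eef_rot: [-0.001, 0.217, 0.976, 0.0]
contact_force: [0.1, -0.0, 0.5]
finger_gap: 0.0857
t 9.125 p [ 605.7 -316.8  197.6] jaw 64.9 shift [ -2.1  -0.6 191.6] spin [np.float64(-0.001), np.float64(3.141)] j [-0.59  0.39  1.2  -0.    1.55 -1.73] gap 85.7 F [ 0.1 -0.   0.5]
```

View pics/w6.png

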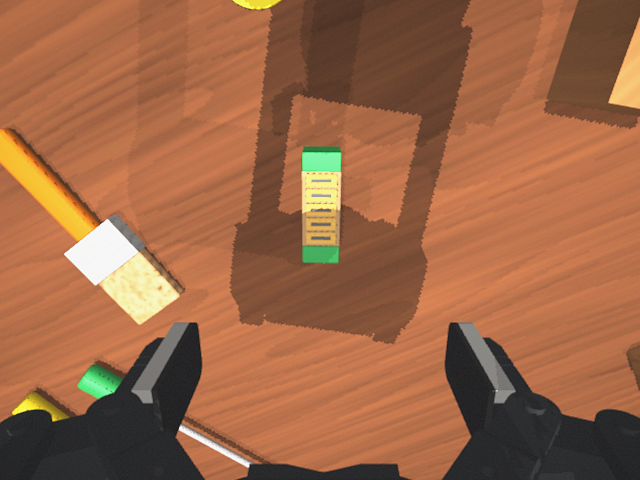

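```bash

python3 -c "
from h import *
from rig import robot
print(unproj(robot.calibration('wrist'),[[321,262],[321,153]],.032).round(4))"
python3 -m crank '[[-2,0,50,0,0],[-2,0,100,0,0],[-2,0,150,0,0],[-2,0,175,0,0],[-2,0,185,0,0],[-2,0,190,0,0],[-2,0,190,0,0],[-2,0,190,0,0]]'

```

```text
[[ 0.645  -0.3386  0.032 ]
 [ 0.5696 -0.3031  0.032 ]]
t: 10.18
position: [0.6082, -0.3182, 0.0104]
eef_rot: [0.001, 0.217, 0.976, -0.0]
contact_force: [-0.9, -0.1, -0.8]
finger_gap: 0.0852
```

```bash

python3 -m crank '[[0,0,1,0,0],[0,0,1,0,255],[0,0,1,0,255],[0,0,1,0,255],[0,0,1,0,255],[0,0,1,0,255],[0,0,1,0,255],[0,0,1,0,255]]' 40
python3 -m crank '[[0,0,0,0,255],[0,0,-10,0,255],[0,0,-30,0,255],[0,0,-55,0,255],[0,0,-80,0,255],[0,0,-100,0,255],[0,0,-120,0,255],[0,0,-120,0,255]]'
python3 -c "
from h import *
go(458.5,-103.5,128,blockang=-30.6)
from rig import robot
c=robot.calibration('wrist');d=robot.capture('wrist')[:,:,::-1]
cv2.imwrite('pics/w7.png',d)"
```

```text
t: 11.18
position: [0.6079, -0.3179, 0.0084]
eef_rot: [0.0, 0.217, 0.976, -0.0]
contact_force: [-0.2, -0.5, 4.5]
finger_gap: 0.0274
t: 12.18
position: [0.6083, -0.3182, 0.1302]
eef_rot: [0.001, 0.217, 0.976, -0.0]
contact_force: [-0.8, -0.9, -1.9]
finger_gap: 0.0275
t 12.175 p [ 608.3 -318.2  130.2] jaw 65.0 shift [226.6 131.2   1.5] spin [np.float64(0.097), np.float64(-3.044)] j [-0.59  0.43  1.29 -0.    1.42 -1.73] gap 27.5 F [-0.8 -0.9 -1.9]
```

View pics/w7.png

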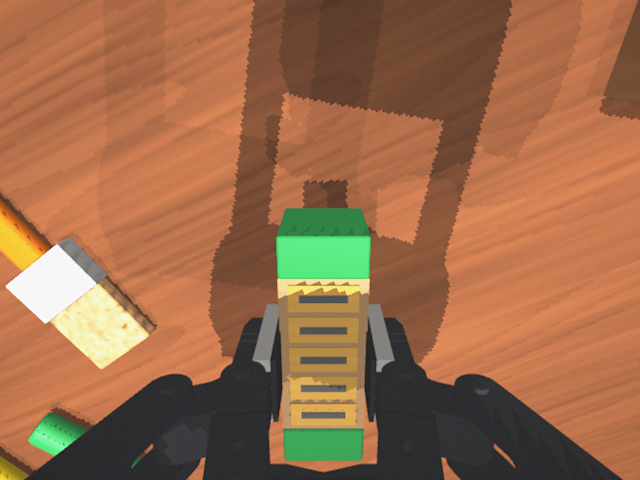

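```bash

python3 -m crank '[[30,17,0,0.02,255],[70,41,0,0.04,255],[115,67,0,0.06,255],[160,93,0,0.08,255],[200,116,0,0.097,255],[220,128,0,0.097,255],[226.5,131,0,0.097,255],[226.5,131,0,0.097,255]]'
python3 -m crank '[[0,0,0,0,255],[0,0,30,0,255],[0,0,60,0,255],[0,0,85,0,255],[0,0,100,0,255],[0,0,110,0,255],[0,0,114,0,255],[0,0,114,0,255]]'
python3 -c "
from h import *
go(458.5,-103.5,12.4,blockang=-30.6)
from rig import robot
c=robot.calibration('wrist');d=robot.capture('wrist')[:,:,::-1]
cv2.imwrite('pics/w8.png',d)"
```

```text
t: 13.22
position: [0.4583, -0.1037, 0.1282]
eef_rot: [-0.0, 0.264, 0.965, -0.0]
contact_force: [0.4, 0.0, -0.1]
finger_gap: 0.0272
t: 14.22
position: [0.4582, -0.1035, 0.0145]
eef_rot: [0.0, 0.264, 0.965, -0.0]
contact_force: [-0.2, 0.4, -0.8]
finger_gap: 0.0274
t 14.225 p [ 458.2 -103.5   14.5] jaw 59.4 shift [-0.3  0.1  2.1] spin [np.float64(0.0), np.float64(-3.141)] j [-0.39  0.12  1.94 -0.    1.08 -1.42] gap 27.4 F [-0.2  0.4 -0.8]
```

View pics/w8.png

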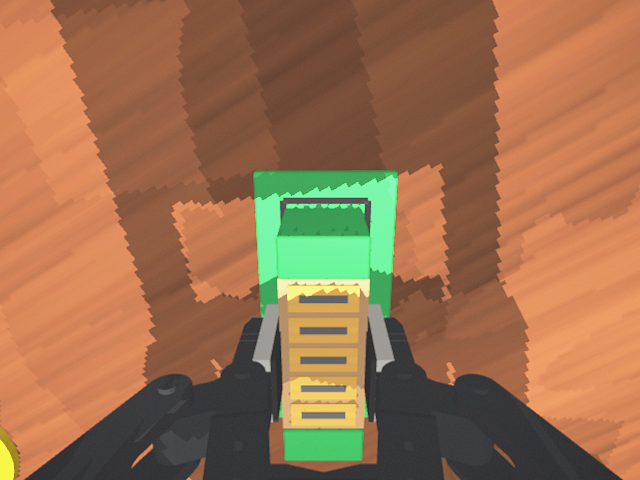

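The block lies along the outline, and its far edge (row ~207) is within a couple of mm of the outline (row 201). Lowering and releasing.

```bash

python3 -m crank '[[0,0,1,0,255],[0,0,2,0,255],[0,0,2.3,0,255],[0,0,2.3,0,255]]'
python3 -m crank '[[0,0,0,0,140],[0,0,0,0,120],[0,0,0,0,80],[0,0,0,0,40],[0,0,0,0,0],[0,0,0,0,0],[0,0,0,0,0]]'
python3 -m crank '[[0,0,-20,0,0],[0,0,-60,0,0],[0,0,-120,0,0],[0,0,-180,0,0],[0,0,-180,0,0],[0,0,-180,0,0]]'
python3 -c "
from h import *
go(634,119,192,blockang=-16)
from rig import robot
c=robot.calibration('wrist');d=robot.capture('wrist')[:,:,::-1]
cv2.imwrite('pics/w9.png',d)"
```

```text
t: 14.78
position: [0.4581, -0.1034, 0.0124]
eef_rot: [0.0, 0.264, 0.965, -0.0]
contact_force: [-1.9, 0.1, 5.6]
finger_gap: 0.027
t: 15.65
position: [0.458, -0.1033, 0.012]
eef_rot: [-0.0, 0.264, 0.965, -0.0]
contact_force: [0.0, -0.3, 0.4]
finger_gap: 0.0853
t: 16.4
position: [0.4577, -0.1033, 0.1915]
eef_rot: [-0.0, 0.264, 0.965, 0.0]
contact_force: [-0.0, -0.5, -1.2]
finger_gap: 0.0856
t 16.4 p [ 457.7 -103.3  191.5] jaw 59.4 shift [-38.6 281.   -0.5] spin [np.float64(-0.255), np.float64(2.887)] j [-0.39 -0.05  1.73 -0.    1.46 -1.42] gap 85.6 F [-0.  -0.5 -1.2]
```

View pics/w9.png

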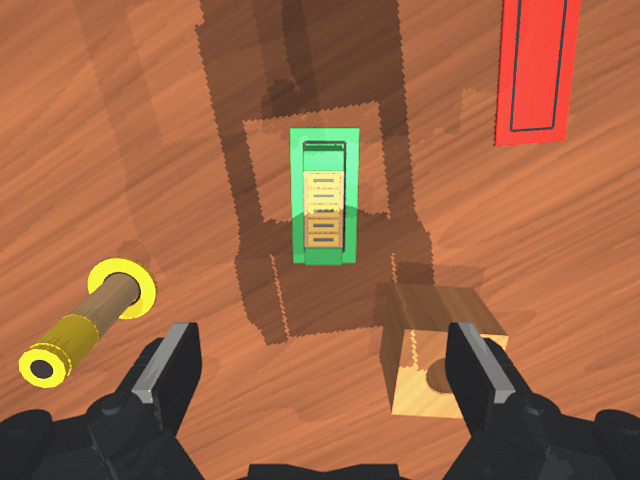

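Tenor sits on its outline. Next is the treble block.

```bash

python3 -m crank '[[-8,60,0,-0.08,0],[-16,120,0,-0.16,0],[-25,180,0,-0.255,0],[-33,240,0,-0.255,0],[-38.5,281,0,-0.255,0],[-38.5,281,0,-0.255,0],[-38.5,281,0,-0.255,0],[-38.5,281,0,-0.255,0]]'
python3 -c "
from h import *
go(634,119,8,blockang=-16)
from rig import robot
c=robot.calibration('wrist');d=robot.capture('wrist')[:,:,::-1]
cv2.imwrite('pics/w10.png',d)"
```

```text
t: 17.45
position: [0.6336, 0.1181, 0.1917]
eef_rot: [-0.0, 0.139, 0.99, -0.0]
contact_force: [0.1, -0.6, -1.1]
finger_gap: 0.0851
t 17.45 p [633.6 118.1 191.7] jaw 74.0 shift [ -0.3   1.1 183.7] spin [np.float64(-0.001), np.float64(3.141)] j [ 0.06  0.31  1.32 -0.    1.51 -1.23] gap 85.1 F [ 0.1 -0.6 -1.1]
```

View pics/w10.png

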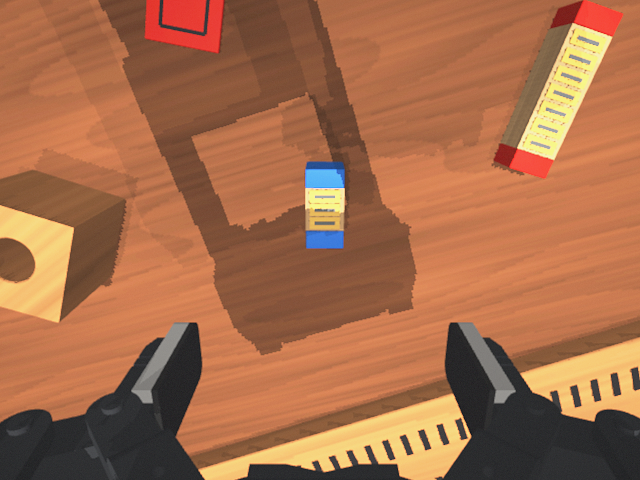

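```bash

python3 -m crank '[[0,1,50,0,0],[0,1,100,0,0],[0,1,145,0,0],[0,1,168,0,0],[0,1,178,0,0],[0,1,184,0,0],[0,1,184,0,0],[0,1,184,0,0]]'
python3 -m crank '[[0,0,1,0,0],[0,0,1,0,255],[0,0,1,0,255],[0,0,1,0,255],[0,0,1,0,255],[0,0,1,0,255],[0,0,1,0,255],[0,0,1,0,255]]' 40
python3 -m crank '[[0,0,0,0,255],[0,0,-10,0,255],[0,0,-30,0,255],[0,0,-55,0,255],[0,0,-80,0,255],[0,0,-100,0,255],[0,0,-120,0,255],[0,0,-120,0,255]]'
python3 -c "
from h import *
go(434.5,290.5,128,blockang=41.2)
from rig import robot
c=robot.calibration('wrist');d=robot.capture('wrist')[:,:,::-1]
cv2.imwrite('pics/w11.png',d)"
```

```text
t: 18.5
position: [0.6348, 0.12, 0.0089]
eef_rot: [0.001, 0.139, 0.99, 0.0]
contact_force: [-0.1, -0.2, -0.2]
finger_gap: 0.0856
t: 19.5
position: [0.6345, 0.12, 0.0071]
eef_rot: [0.0, 0.139, 0.99, 0.0]
contact_force: [-0.4, -0.2, 4.7]
finger_gap: 0.0273
t: 20.5
position: [0.635, 0.12, 0.1288]
eef_rot: [0.001, 0.139, 0.99, 0.0]
contact_force: [0.5, -0.1, -0.2]
finger_gap: 0.0273
t 20.5 p [635.  120.  128.8] jaw 74.0 shift [239.7 108.7   0.3] spin [np.float64(-0.998), np.float64(2.144)] j [ 0.07  0.35  1.4   0.    1.39 -1.22] gap 27.3 F [ 0.5 -0.1 -0.2]
```

View pics/w11.png

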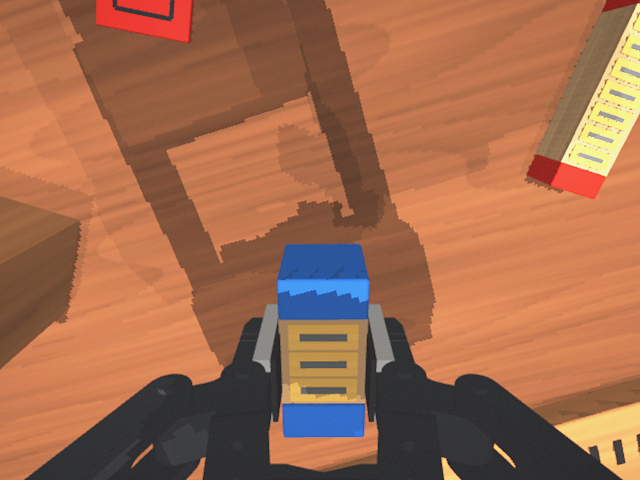

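```bash

python3 -m crank '[[30,13,0,-0.15,255],[75,34,0,-0.32,255],[120,54,0,-0.49,255],[165,75,0,-0.66,255],[205,93,0,-0.83,255],[230,104,0,-0.95,255],[239.5,108.5,0,-0.998,255],[239.5,108.5,0,-0.998,255]]'
python3 -m crank '[[0,0,0,0,255],[0,0,30,0,255],[0,0,60,0,255],[0,0,85,0,255],[0,0,100,0,255],[0,0,110,0,255],[0,0,114,0,255],[0,0,114,0,255]]'
python3 -c "
from h import *
go(434.5,290.5,11.1,blockang=41.2)
from rig import robot
c=robot.calibration('wrist');d=robot.capture('wrist')[:,:,::-1]
cv2.imwrite('pics/w12.png',d)"
```

```text
t: 21.55
position: [0.4339, 0.2901, 0.1265]
eef_rot: [-0.0, -0.352, 0.936, -0.0]
contact_force: [0.2, -0.5, -0.5]
finger_gap: 0.0272
t: 22.55
position: [0.4342, 0.2902, 0.0133]
eef_rot: [0.0, -0.352, 0.936, 0.0]
contact_force: [0.6, -0.1, -0.5]
finger_gap: 0.0271
t 22.55 p [434.2 290.2  13.3] jaw 131.2 shift [-0.4  0.   2.2] spin [np.float64(-0.0), np.float64(3.142)] j [ 0.44  0.22  1.82  0.    1.1  -1.85] gap 27.1 F [ 0.6 -0.1 -0.5]
```

View pics/w12.png

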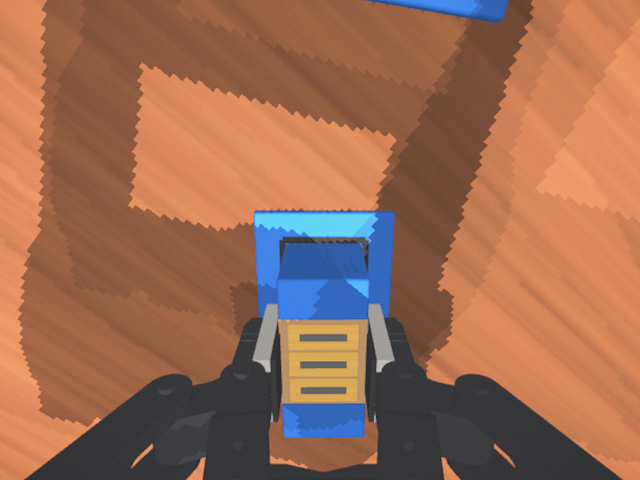

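The treble block sits within the outline (outline top edge at row 239, block edge about 243). Lowering and releasing.

```bash

python3 -m crank '[[0,0,1,0,255],[0,0,2,0,255],[0,0,2.4,0,255],[0,0,2.4,0,255]]'
python3 -m crank '[[0,0,0,0,140],[0,0,0,0,120],[0,0,0,0,80],[0,0,0,0,40],[0,0,0,0,0],[0,0,0,0,0],[0,0,0,0,0]]'
python3 -m crank '[[0,0,-20,0,0],[0,0,-60,0,0],[0,0,-120,0,0],[0,0,-180,0,0],[0,0,-180,0,0],[0,0,-180,0,0]]'
python3 -c "
from h import *
go(602,293,192,blockang=-32.3)
from rig import robot
c=robot.calibration('wrist');d=robot.capture('wrist')[:,:,::-1]
cv2.imwrite('pics/w13.png',d)"
```

```text
t: 23.1
position: [0.4341, 0.2903, 0.0111]
eef_rot: [0.0, -0.352, 0.936, 0.0]
contact_force: [-2.5, -0.3, 7.9]
finger_gap: 0.0272
t: 23.98
position: [0.434, 0.2901, 0.0106]
eef_rot: [-0.0, -0.352, 0.936, 0.0]
contact_force: [0.2, -0.3, -0.1]
finger_gap: 0.0853
t: 24.72
position: [0.4338, 0.2901, 0.1903]
eef_rot: [-0.0, -0.352, 0.936, 0.0]
contact_force: [-1.1, -1.2, -0.3]
finger_gap: 0.0855
t 24.725 p [433.8 290.1 190.3] jaw 131.2 shift [-128.5 -108.6   -1.8] spin [np.float64(1.283), np.float64(-1.859)] j [ 0.44  0.06  1.62  0.    1.46 -1.85] gap 85.5 F [-1.1 -1.2 -0.3]
```

View pics/w13.png

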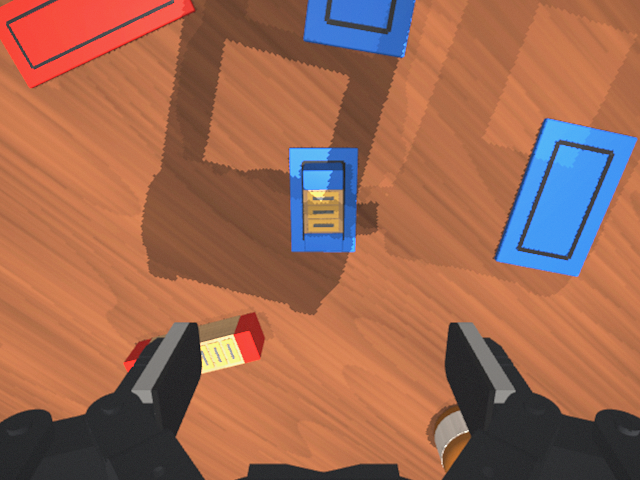

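```bash

python3 -c "
from h import *
from rig import robot
print(unproj(robot.calibration('scene'),[[511,356]],.075).round(3),unproj(robot.calibration('side'),[[272,124]],.075).round(3))"
python3 -m crank '[[-40,-34,0,0.18,0],[-80,-68,0,0.36,0],[-118,-100,0,0.54,0],[-128.5,-108.5,0,0.72,0],[-128.5,-108.5,0,0.9,0],[-128.5,-108.5,0,1.08,0],[-128.5,-108.5,0,1.2,0],[-128.5,-108.5,0,1.283,0]]'
python3 -c "
from h import *
go(602,293,8,blockang=-32.3)
from rig import robot
c=robot.calibration('wrist');d=robot.capture('wrist')[:,:,::-1]
cv2.imwrite('pics/w14.png',d)"
```

```text
[[0.518 0.539 0.075]] [[0.511 0.526 0.075]]
t: 25.78
position: [0.6017, 0.293, 0.1887]
eef_rot: [-0.001, 0.28, 0.96, -0.001]
contact_force: [0.1, -0.2, -0.0]
finger_gap: 0.0853
t 25.775 p [601.7 293.  188.7] jaw 57.5 shift [ -0.6   0.5 180.7] spin [np.float64(-0.003), np.float64(3.138)] j [ 0.34  0.36  1.26  0.    1.52 -0.67] gap 85.3 F [ 0.1 -0.2 -0. ]
```

View pics/w14.png

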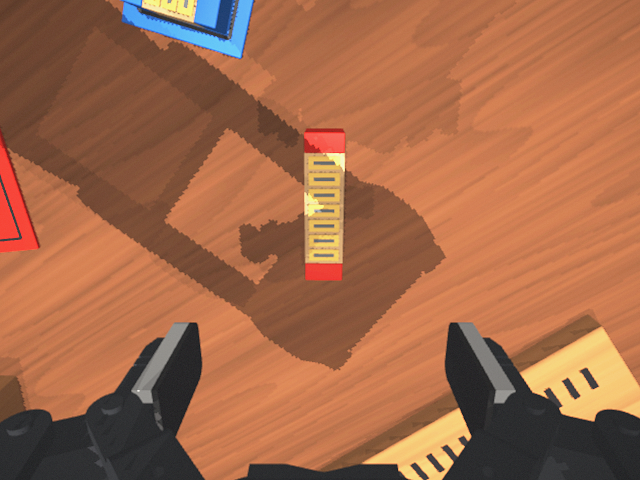

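```bash

python3 -m crank '[[-0.5,0.5,50,0,0],[-0.5,0.5,100,0,0],[-0.5,0.5,145,0,0],[-0.5,0.5,166,0,0],[-0.5,0.5,175,0,0],[-0.5,0.5,180,0,0],[-0.5,0.5,180,0,0],[-0.5,0.5,180,0,0]]'
python3 -m crank '[[0,0,0.5,0,0],[0,0,0.5,0,255],[0,0,0.5,0,255],[0,0,0.5,0,255],[0,0,0.5,0,255],[0,0,0.5,0,255],[0,0,0.5,0,255],[0,0,0.5,0,255]]' 40
python3 -m crank '[[0,0,0,0,255],[0,0,-10,0,255],[0,0,-30,0,255],[0,0,-55,0,255],[0,0,-80,0,255],[0,0,-100,0,255],[0,0,-120,0,255],[0,0,-120,0,255]]'
python3 -c "
from h import *
go(440,82,128,blockang=-26.3)
from rig import robot
c=robot.calibration('wrist');d=robot.capture('wrist')[:,:,::-1]
cv2.imwrite('pics/w15.png',d)"
```

```text
t: 26.82
position: [0.6033, 0.2935, 0.0117]
eef_rot: [0.001, 0.278, 0.961, 0.0]
contact_force: [0.2, -0.2, 0.0]
finger_gap: 0.0852
t: 27.82
position: [0.6029, 0.2934, 0.0102]
eef_rot: [0.0, 0.278, 0.961, 0.0]
contact_force: [0.2, 0.6, 3.9]
finger_gap: 0.0274
t: 28.82
position: [0.6034, 0.2936, 0.132]
eef_rot: [0.001, 0.278, 0.961, 0.001]
contact_force: [-0.1, 0.4, -0.2]
finger_gap: 0.0275
t 28.825 p [603.4 293.6 132. ] jaw 57.7 shift [  25.1 -266.1    3.4] spin [np.float64(-0.105), np.float64(3.037)] j [ 0.34  0.39  1.33  0.    1.41 -0.67] gap 27.5 F [-0.1  0.4 -0.2]
```

View pics/w15.png

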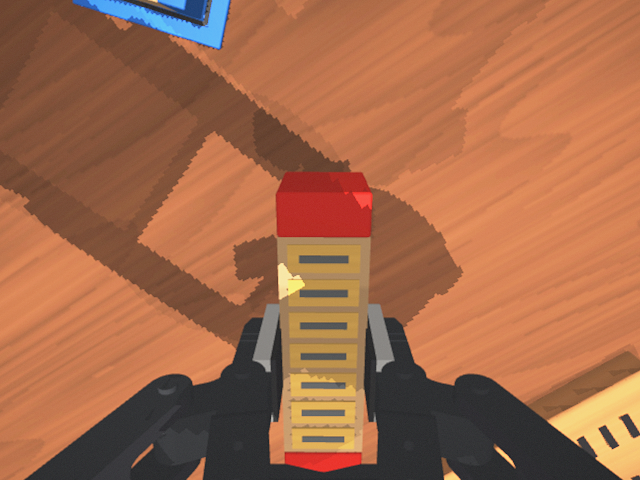

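```bash

python3 -m crank '[[3,-35,0,-0.02,255],[8,-80,0,-0.04,255],[12,-130,0,-0.06,255],[17,-180,0,-0.08,255],[21,-225,0,-0.105,255],[24,-255,0,-0.105,255],[25,-266,0,-0.105,255],[25,-266,0,-0.105,255]]'
python3 -m crank '[[0,0,0,0,255],[0,0,30,0,255],[0,0,60,0,255],[0,0,85,0,255],[0,0,100,0,255],[0,0,110,0,255],[0,0,113,0,255],[0,0,113,0,255]]'
python3 -c "
from h import *
go(440,82,14.2,blockang=-26.3)
from rig import robot
c=robot.calibration('wrist');d=robot.capture('wrist')[:,:,::-1]
cv2.imwrite('pics/w16.png',d)"
```

```text
t: 29.88
position: [0.4396, 0.0818, 0.1299]
eef_rot: [-0.0, 0.228, 0.974, 0.0]
contact_force: [0.7, -0.5, -0.6]
finger_gap: 0.0273
t: 30.88
position: [0.4398, 0.0819, 0.0175]
eef_rot: [0.0, 0.227, 0.974, 0.0]
contact_force: [-0.3, 0.4, -0.4]
finger_gap: 0.0272
t 30.875 p [439.8  81.9  17.5] jaw 63.7 shift [-0.1  0.2  3.3] spin [np.float64(0.0), np.float64(-3.141)] j [ 0.01  0.07  1.99 -0.    1.08 -1.1 ] gap 27.2 F [-0.3  0.4 -0.4]
```

View pics/w16.png

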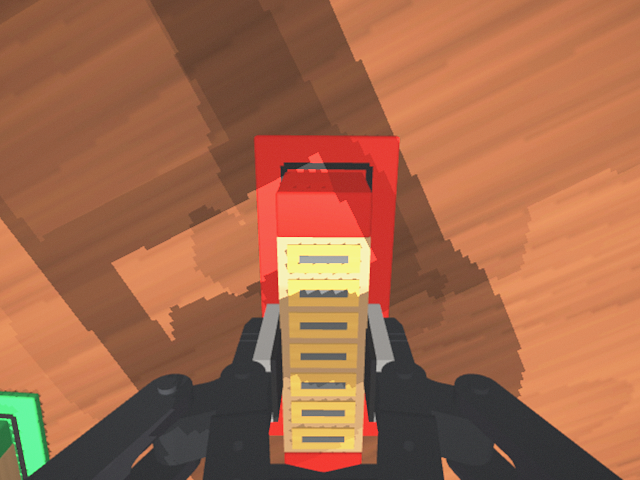

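Bass is aligned on the outline. Lowering, releasing, retreating.

```bash

python3 -m crank '[[0,0,1,0,255],[0,0,2,0,255],[0,0,3,0,255],[0,0,3.4,0,255],[0,0,3.4,0,255]]'
python3 -m crank '[[0,0,0,0,140],[0,0,0,0,120],[0,0,0,0,80],[0,0,0,0,40],[0,0,0,0,0],[0,0,0,0,0],[0,0,0,0,0]]'
python3 -m crank '[[0,0,-20,0,0],[0,0,-60,0,0],[0,0,-120,0,0],[0,0,-180,0,0],[0,0,-240,0,0],[0,0,-240,0,0],[0,0,-240,0,0]]'
python3 -c "
from h import *
go(602,293,192,blockang=-32.3)
from rig import robot
for n in('wrist','scene','side'):
  cv2.imwrite(f'pics/f_{n}.png',robot.capture(n)[:,:,::-1])"
```

```text
t: 31.55
position: [0.4396, 0.0819, 0.0142]
eef_rot: [0.0, 0.227, 0.974, -0.0]
contact_force: [-4.2, -0.9, 10.8]
finger_gap: 0.0273
t: 32.42
position: [0.4395, 0.0819, 0.0137]
eef_rot: [-0.0, 0.227, 0.974, -0.0]
contact_force: [0.1, 0.9, 0.9]
finger_gap: 0.0851
t: 33.3
position: [0.4393, 0.0819, 0.2531]
eef_rot: [-0.0, 0.227, 0.974, -0.0]
contact_force: [0.0, 0.2, -0.1]
finger_gap: 0.0855
t 33.3 p [439.3  81.9 253.1] jaw 63.7 shift [-52.4 261.4  61. ] spin [np.float64(0.105), np.float64(-3.037)] j [ 0.01 -0.13  1.67  0.    1.59 -1.1 ] gap 85.5 F [ 0.   0.2 -0.1]
```

View pics/f_wrist.png

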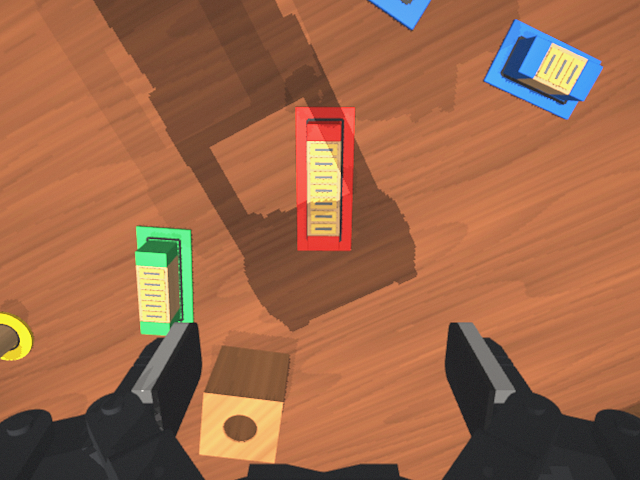

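View pics/f_scene.png

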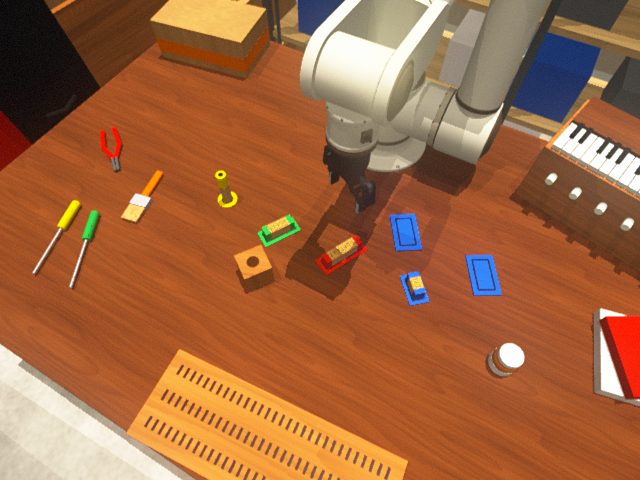

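View pics/f_side.png

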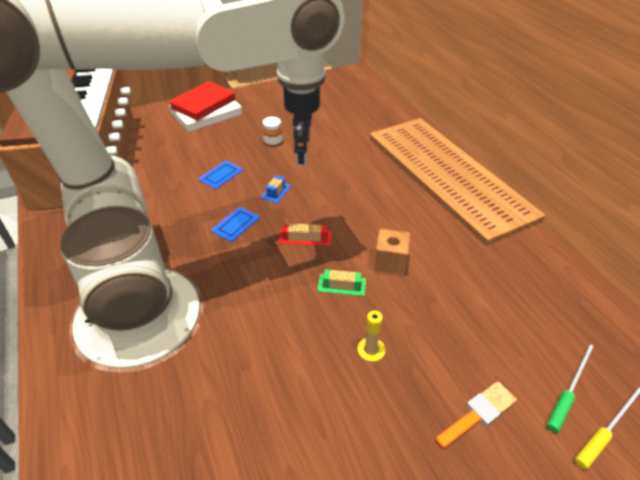

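All four are in place, with the brush and jar unmoved. One numeric check by overlaying the ideal tops on the pictures, then I hand in.

```bash
python3 - <<'E'
from h import *
from rig import robot
out=[]
for n in('scene','side'):
    c=robot.calibration(n); im=cv2.imread(f'pics/f_{n}.png'); s=4
    for (x,y,a,L) in((440,82,-26.3,110),(458.5,-103.5,-30.6,85),(434.5,290.5,41.2,60),(438.5,-289,0,0)):
        big=cv2.resize(im,None,fx=s,fy=s,interpolation=2)
        if L:
            r=np.radians(a);P=[[x+u*L/2*np.cos(r)-v*14*np.sin(r),y+u*L/2*np.sin(r)+v*14*np.cos(r),36] for u,v in((1,1),(1,-1),(-1,-1),(-1,1))]
        else: P=[[x+14*np.cos(t),y+14*np.sin(t),114] for t in np.linspace(0,6.28,20)]
        q=(proj(c,np.array(P)/1000)+.5)*s-.5
        cv2.polylines(big,[q.round().astype(np.int32)],True,(255,0,255),1)
        m=q.mean(0).astype(int); out.append(big[m[1]-125:m[1]+125,m[0]-100:m[0]+100])
cv2.imwrite('pics/ov.png',np.vstack([np.hstack(out[:4]),np.hstack(out[4:])]))
E
```

```text
(no output)
```

View pics/ov.png

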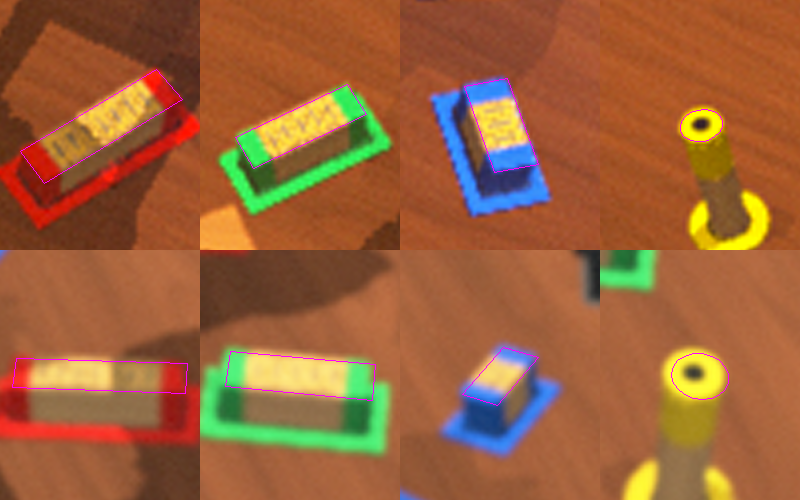

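All tops agree with the ideal outlines to within 1–3 mm in both views, and the pipe is upright. Handing in.

```bash
python3 -c "
from rig import robot
print(robot.sign_off())"
```

```text
the job is handed in; nothing more can be done
None
```

The job is handed in, with all four parts on their pads. The last pictures were taken at about 33 s of the 112 s allowed; handing in gave no verdict.

- **Pipe:** I lifted the yellow pitch pipe straight out of its curing block and stood it upright on the round yellow pad.
- **Reed blocks:** The tenor, treble and bass blocks lie on the green, smallest blue and red pads, reed plates up. I lowered each part until it touched, with at most about 11 N of contact force, before opening the gripper.
- **Last checks:** I drew the ideal part positions over the final scene and side pictures. All four parts agreed within an estimated 1–3 mm, and the pipe looked upright in both.
- **Bystanders:** The brush and jar look unmoved in those pictures; I did not measure them again.
- **Robot:** The gripper was open and well clear of everything, at 0.25 m height, when I handed in.
- **Disagreements:** The cameras disagreed by up to about 3 mm on the pipe and tenor positions, which is well inside the 14 mm tolerance. No check failed.

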